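Set the wrapping jig's fence to a sample card case

ROBOT

A 6-joint arm with a two-finger parallel gripper is mounted at the origin on the work surface. World frame = base frame: x ahead of the robot, y to its left, z up, the work surface at z = 0. Lengths are in mm, angles in rad, forces in N, time in s.
With the tool pointing down it reaches from about 400 to 825 mm from the base axis. Payload 7 kg.
Tool frame: the origin (TCP) lies at the very end of the fingers, on their centre line; the grasp point (between the pads) lies 19 mm behind it; z points along the fingers, y is the line along which they close (so a half turn about z gives the same grasp; the last joint's range is limited). The gripper opens to 88 mm and grips with 3 to 60 N. Pads are 19 mm wide; open, the fingers measure 130 mm over their backs; the gripper's body (78 mm by 193 mm) begins 47 mm behind the grasp point.
Start: joints at [1.538, 0.359, 0.012, 0, -1.224, -0.288], TCP at [212.853, 640.538, 226.561] pointing down, gripper open.
Joint ranges: [-3.07, 3.07], [-1.43, 2.12], [-1.02, 1.25], [-3.03, 1.67], [-3.05, -0], [-3.03, 3.03]. Speed limits (rad/s): [2.39, 2.39, 3.01, 3.14, 3.14, 3.14].

INTERFACE

Orientations are given as a unit quaternion [x, y, z, w].
In Python, from plant import bot gives the robot as it stands. Calls block until the motion is done:
- bot.move_ptp(position, orientation): joint-space move of the TCP to a pose.
- bot.line_to(position, velocity=150, ori=None): straight line of the TCP; ori=None keeps the orientation; velocity is the mean speed in mm/s.
- bot.move_joints(angles): joint-space move.
- bot.move_gripper(opening, force=None): finger opening in mm; force is the grip in N (None keeps the last); returns when the fingers have stopped.
- bot.pause(seconds).
- bot.solve_ik(position, orientation): joint angles nearest the present ones, or None.
- bot.read_state(): the state.
- bot.camera(name): name is "side" or "top" or "wrist"; returns the picture (400x640x3 uint8, red, green, blue); there is no depth.
- bot.get_calibration(name): a dict with "fx", "fy", "cx", "cy" (pixels), "view" (4x4, takes a point from world to camera coordinates); the wrist camera has in their place "T_tool_cam" (4x4, takes a point from camera to tool coordinates, whose origin is the TCP and whose axes are the flange's). Camera axes: x right, y up, looking along -z (the intrinsics and any distortion apply to the point x, -y, -z); pixel columns grow to the right and rows downward; lengths in mm; the calibration is good to about 2 mm. A picture is of the moment at which its call begins: read the wrist's pose just before it. get_calibration takes no time and is no camera call.
A pose or a line that the arm cannot do raises bot.Unreachable and nothing moves.
- bot.close_job(): hands the job in; it is judged then, once.
The state is a dict: "t": time; "joint_pos": joint angles; "qvel": joint speeds; "tau": joint torques, N m; "tcp_pos": TCP position; "eef_rot": TCP orientation; "contact_force": force on the tool from outside, world axes, zero at the start; "moment": the same for the moment, N m; "width": finger opening in mm; "finger_force": force on a finger pad.
Only numpy, scipy, OpenCV 4.12 (cv2) and the standard library are available. Lean on these libraries where they do the work, as an engineer would, in place of code of your own. Each camera call takes 0.05 s, during which the arm holds its last target. There are 200 camera calls.

TASK

Set the wrapping jig to the sample card case: draw the fence back by its handle, lay the white case flat along the middle of the bed, between the steel stop and the fence, and let go of it; then bring the fence up by the handle until the case is trapped against the stop and the fence bears on it with a light press of about 10 N, never 20 N, and stays bearing on it. The handle has about a centimetre of play in the fence, so finish on the forward stroke and let go without drawing the handle back, leaving the play taken up. Leave the other things on the table where they are.

Things in the scene. Friction and masses are not known exactly. Their poses are not given: they have to be found in the camera images.
- jig: The wrapping jig, fixed to the table: a grey bed 120 mm wide (its x), 330 mm long (its y), 20 mm thick, with a dark guide slot down the middle and scale lines on one edge; no side walls. Origin: centre of its underside, on the table; y runs from the stop towards the handle end, z up. Bed top at z = 20 mm.
- stop_face (a point): The middle of the fixed steel stop's inner face, at the -y end of the bed: 140 mm from the jig's origin (jig -y), z = 40 mm. The stop is 120 mm wide, 22 mm thick and rises 40 mm above the bed; the case's end goes flat against it.
- fence: The aluminium fence, sliding along the bed's y only: an upright plate 100 mm wide, 14 mm thick, its top 63 mm above the table, with a flat foot 70 mm wide and 11 mm high that runs 114 mm back (+y) from the face. Axes as the jig's; origin on the bed's top, at the foot of the face that looks to the stop. It drags with about 5 N of friction and stays where it is left.
- fence_face (a point): The middle of the fence's face that looks to the stop, 20 mm above the bed. It can stand 40 mm (fully forward) to 170 mm (fully back) from the stop and starts 50 to 75 mm from it, too near for the case. A steel pad 60 mm wide and 26 mm high, on a set screw, stands out in front of it and is what meets the case: by 4 to 14 mm, differently each time and not measured.
- handle: The black square handle post, 24 x 24 mm, upright on a dark foot 40 x 34 x 8 mm on the fence's foot; axes as the jig's, origin under its foot, 32 mm above the table. The post reaches from 40 to 92 mm above the table. It slides loosely (under 1 N) along y in the fence over 10 mm of play, then carries the fence with it, either way.
- handle_top (a point): The centre of the handle's top, 92 mm above the table. It is 79 mm behind (jig +y of) the fence's face at the rear end of the play, as when pulled back, and 69 mm behind it at the forward end, with the play taken up for pushing towards the stop.
- case: The sample card case: the low white plastic block with a grey seam round it and a grey dot on top, 50 mm wide (its x), 90 mm long (its y), 35 mm high, 0.2 to 0.4 kg, loose on the table to one side of the jig. Origin: centre of its underside. Either end may face the stop. It slides on the bed with 1 to 4 N. It is rigid: once it is trapped the force on the handle climbs 8 to 20 N per mm.
- deckbox: Bystander: upright cardboard deck box 45 x 70 x 95 mm, on the other side of the jig. Origin: centre of its underside.
- dicecup: Bystander: black dice cup, 76 mm across, 90 mm high, beyond the jig. Origin: centre of its underside.
- stapler: Bystander: stapler 140 x 36 x 43 mm, beyond the jig. Origin: centre of its underside.
There are look-alikes about, which are no part of the job. Of the things that look like the case, take the one that is farthest from the robot's base at the start.

How it is judged:
By the outcome, as a careful person would: the job done as asked, in the order asked, and still so for the second after the job is handed in, with the robot touching nothing.
It also fails if it takes over 72 s, if anything falls off the work surface, if the arm or the gripper's body presses on something with over 40 N, if the wrist force passes 120 N, or if a joint passes its speed limit or range.

## Working session

There is one attempt and no reset: what is moved stays moved. The work goes in short steps, each a Python script; the robot and the scene stay as the last script left them, time stands still between calls to the robot, and variables do not carry over. Pictures are saved under pics/ and viewed, at most 10 in all, crops included, and the job is handed in when it is done.

```bash
ls; mkdir -p pics; python3 - <<'E'
from plant import bot
import cv2,numpy as np
for n in("top","side"):
    im=bot.camera(n); cv2.imwrite(f"pics/{n}0.png",im[:,:,::-1]); c=bot.get_calibration(n); print(n,c)
print(bot.get_calibration("wrist"))
s=bot.read_state();print(s)
E
```

```text
pics
top {'fx': 469.1785644205908, 'fy': 469.1785644205908, 'cx': 313.44761210710067, 'cy': 202.12781454940819, 'view': array([[-1.88816134e-02, -9.99819443e-01,  2.13668439e-03,
         3.80630557e+01],
       [ 9.90916694e-01, -1.84288090e-02,  1.33208423e-01,
        -5.26377712e+02],
       [-1.33144995e-01,  4.63246616e-03,  9.91085743e-01,
        -1.39844507e+03],
       [ 0.00000000e+00,  0.00000000e+00,  0.00000000e+00,
         1.00000000e+00]])}
side {'fx': 499.3879862784851, 'fy': 499.3879862784851, 'cx': 322.8309454477203, 'cy': 194.77763479678558, 'view': array([[ 9.99042158e-01, -3.96757932e-02,  1.84553146e-02,
        -5.35278440e+02],
       [ 1.20799272e-02,  6.55436359e-01,  7.55153796e-01,
        -1.14907804e+02],
       [-4.20576100e-02, -7.54207538e-01,  6.55287835e-01,
        -1.70330228e+03],
       [ 0.00000000e+00,  0.00000000e+00,  0.00000000e+00,
         1.00000000e+00]])}
{'fx': 328.81025460800856, 'fy': 328.81025460800856, 'cx': 320.54945204160987, 'cy': 196.2966388112907, 'T_tool_cam': array([[ 8.68349768e-05,  9.67888966e-01,  2.51378086e-01,
    
[... 268 characters left out ...]
00e+00]])}
{'t': 0.1, 'joint_pos': array([ 1.53809548e+00,  3.59343656e-01,  1.11669947e-02, -3.14452666e-04,
       -1.22410813e+00, -2.88100575e-01]), 'qvel': array([-0.00071307, -0.00052242,  0.0014411 ,  0.00168459, -0.00015174,
        0.00015589]), 'tau': array([-1.18322569e-03, -5.84160841e+01,  2.93751955e+01,  7.01562926e+00,
        1.01806229e-02, -5.27700149e-05]), 'tcp_pos': array([212.73146152, 640.14461139, 225.70413979]), 'eef_rot': array([ 9.87154528e-01, -1.59766588e-01, -5.18482080e-05,  7.56998086e-04]), 'contact_force': array([-0.2643479 , -0.10854099,  0.86392011]), 'moment': array([-0.05384784,  0.02747394, -0.00975632]), 'finger_force': 0.0, 'width': 87.8362617817288}
```

View pics/top0.png

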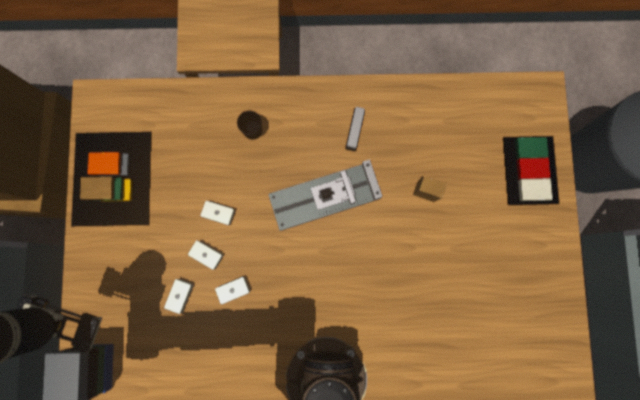

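View pics/side0.png

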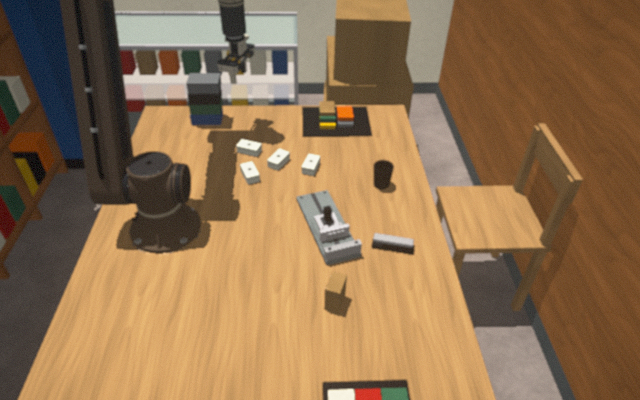

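The top view shows four white blocks that could be the case, at about (218,212), (205,254), (178,296) and (232,290). The jig is at (325,195), with the stop at the right (372,180) and the fence and handle at (330,192). The side view agrees, with the farthest block at (311,163). Next I'll measure their ranges from the base.

```bash
cat > h.py <<'E'
from plant import bot
import cv2,numpy as np
from scipy.spatial.transform import Rotation as R
def snap(n):
    """image, camera centre, cam->world rotation, intrinsics"""
    c=bot.get_calibration(n)
    if n=="wrist":
        s=bot.read_state(); T=np.eye(4); T[:3,:3]=R.from_quat(s["eef_rot"]).as_matrix(); T[:3,3]=s["tcp_pos"]
        T=T@c["T_tool_cam"]
    else: T=np.linalg.inv(c["view"])
    im=np.ascontiguousarray(bot.camera(n)[:,:,::-1])
    return im,(T,c)
def cast(cam,uv,z):
    T,c=cam; uv=np.atleast_2d(np.asarray(uv,float))
    d=np.c_[(uv[:,0]-c["cx"])/c["fx"],-(uv[:,1]-c["cy"])/c["fy"],-np.ones(len(uv))]@T[:3,:3].T
    return T[:3,3]+d*((z-T[2,3])/d[:,2])[:,None]
def proj(cam,p):
    T,c=cam; q=(np.atleast_2d(p)-T[:3,3])@T[:3,:3]
    return np.c_[c["cx"]+c["fx"]*q[:,0]/-q[:,2],c["cy"]-c["fy"]*q[:,1]/-q[:,2]]
def white(im,amin):
    hsv=cv2.cvtColor(im,cv2.COLOR_BGR2HSV); m=cv2.inRange(hsv,(0,0,185),(180,60,255))
    cs,_=cv2.findContours(m,cv2.RETR_EXTERNAL,cv2.CHAIN_APPROX_NONE)
    return [c[:,0,:] for c in cs if cv2.contourArea(c)>amin]
def rect(P):
    """centre, (short,long), long-axis angle of min-area rectangle"""
    (c,(w,h),a)=cv2.minAreaRect(P[:,:2].astype(np.float32)); a=np.deg2rad(a)
    if w>h: w,h=h,w
    else: a+=np.pi/2
    return np.array(c),(w,h),(a+np.pi/2)%np.pi-np.pi/2
def down(yaw):
    """tool down, tool y axis (finger line) along world angle yaw"""
    y=np.array([np.cos(yaw),np.sin(yaw),0]);z=np.array([0,0,-1.]);x=np.cross(y,z)
    return R.from_matrix(np.c_[x,y,z]).as_quat()
E
python3 - <<'E'
from h import *
im,cam=snap("top")
for c in white(im,100):
    ce,wh,a=rect(cast(cam,c,35)); 
    if 0<ce[0]<800 and -500<ce[1]<800: print(c.mean(0).round(),ce.round(),np.round(wh),round(a,2),"r",np.hypot(*ce).round())
# jig rough corners at z=20
px=[[270,196],[281,229],[381,198],[369,160]]
print(cast(cam,px,20).round())
print(cast(cam,[[250,124],[355,128],[430,190]],60).round())
im2=cv2.resize(im[130:330,140:460],None,fx=2.5,fy=2.5,interpolation=cv2.INTER_CUBIC); cv2.imwrite("pics/topc.png",im2)
E
```

```text
[177. 296.] [252. 440.] [49. 89.] -0.37 r 507.0
[231. 290.] [266. 278.] [51. 89.] -1.21 r 384.0
[204. 255.] [374. 361.] [49. 89.] 1.02 r 519.0
[216. 212.] [501. 324.] [50. 89.] 1.23 r 597.0
[329. 194.] [553. -20.] [66. 96.] -1.27 r 553.0
[[ 551.  162.   20.]
 [ 448.  129.   20.]
 [ 538. -181.   20.]
 [ 659. -148.   20.]]
[[ 769.  218.   60.]
 [ 751. -103.   60.]
 [ 554. -324.   60.]]
```

View pics/topc.png

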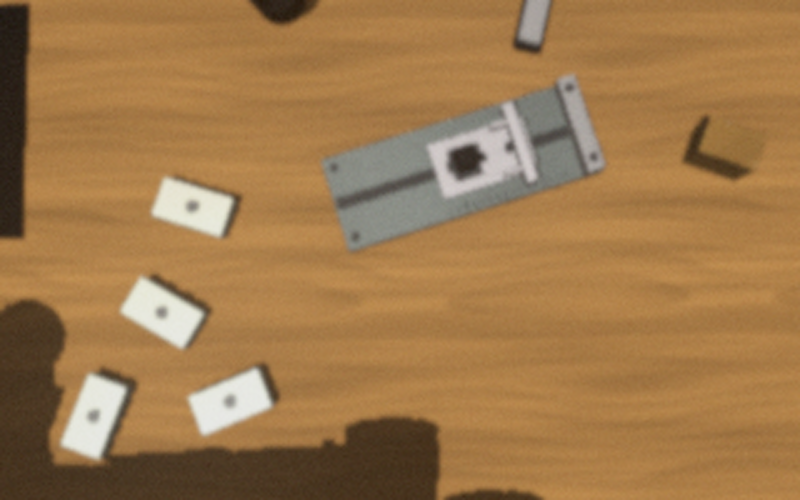

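The block at (218,212), world (501,324), is clearly farthest from the base: r is 597, against 519, 507 and 384 for the others. I'll take it, after checking it and the jig up close with the wrist camera.

```bash
python3 - <<'E'
from h import *
s=bot.read_state()
def best(p,yaw):
    c=[(np.abs(q-s["joint_pos"])[5],yw) for yw in(yaw,yaw+np.pi) if (q:=bot.solve_ik(p,down(yw))) is not None]
    print(c); return min(c)[1]
p=[501,324,200]; yw=best(p,1.23-np.pi/2)
bot.move_ptp(p,down(yw)); bot.pause(.2)
im,cam=snap("wrist"); np.savez("w1.npz",im=im,T=cam[0]); cv2.imwrite("pics/w1.png",im)
for c in white(im,1500):
    ce,wh,a=rect(cast(cam,c,35)); print(c.mean(0).round(),ce.round(1),np.round(wh,1),round(a,3))
p=[549,-9,240]; yw=best(p,1.88)
bot.move_ptp(p,down(yw)); bot.pause(.2)
im,cam=snap("wrist"); np.savez("w2.npz",im=im,T=cam[0]); cv2.imwrite("pics/w2.png",im)
print(bot.read_state()["t"],bot.read_state()["joint_pos"].round(2))
E
```

```text
[(np.float64(2.187560309786523), -0.3407963267948966), (np.float64(0.9540323438032703), 2.8007963267948965)]
[586. 198.] [251.5 433.2] [41.1 88.8] -0.339
[457. 165.] [374.  358.2] [48.4 88.6] 1.029
[545.  46.] [266.9 275.8] [48. 88.] -1.197
[(np.float64(1.3139414408422663), 1.88), (np.float64(1.8276512127475268), 5.021592653589793)]
3.5167 [ 0.34  0.14 -0.25 -0.   -1.18 -1.6 ]
```

View pics/w1.png

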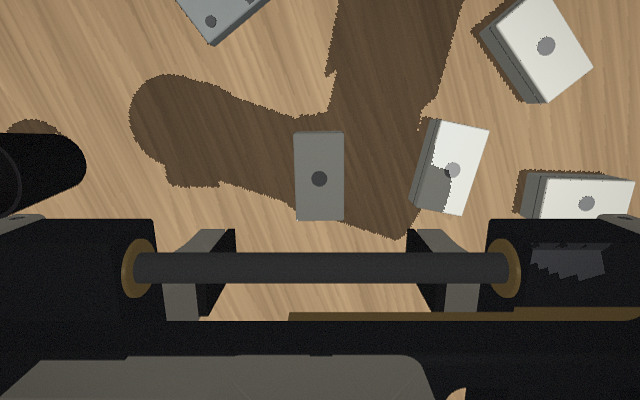

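View pics/w2.png

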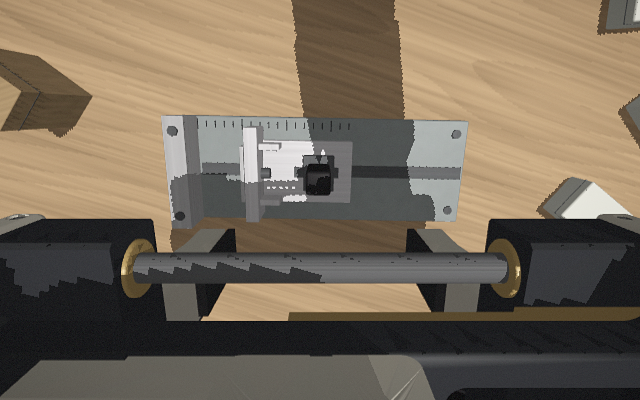

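Picture w1: the chosen case sits in the arm's shadow at cols 294–345, rows 131–221, with its grey dot at (319,179). It has the dot and the same outline as the description. Picture w2: the bed's right corners are at (468,121) and (457,221), the stop is at cols 162–200, the fence plate at about 243–262 and the handle top at about (319,180).

```bash
python3 - <<'E'
from h import *
d=np.load("w2.npz"); cal=bot.get_calibration("wrist"); cam=(d["T"],cal); im=d["im"]
cv2.imwrite("pics/w2c.png",cv2.resize(im[105:235,150:350],None,fx=4,fy=4,interpolation=cv2.INTER_CUBIC))
B=cast(cam,[[468,121],[457,221],[456,133],[447,210]],20); S=cast(cam,[[172,131],[180,216]],60)
print(B.round(1),S.round(1))
d=np.load("w1.npz"); im=d["im"]; cam=(d["T"],cal)
g=im[110:240,270:370]; hsv=cv2.cvtColor(g,cv2.COLOR_BGR2HSV); m=cv2.inRange(hsv,(0,0,95),(180,45,150))
cs,_=cv2.findContours(m,cv2.RETR_EXTERNAL,cv2.CHAIN_APPROX_NONE); c=max(cs,key=cv2.contourArea)[:,0]+[270,110]
print(c.min(0),c.max(0)); print(rect(cast(cam,c,35)), cast(cam,[319.5,179],35))
E
```

```text
[[444.9 132.2  20. ]
 [557.4 168.5  20. ]
 [461.2 124.8  20. ]
 [548.3 151.4  20. ]] [[ 549.7 -165.4   60. ]
 [ 636.  -139.4   60. ]]
[293 131] [343 220]
(array([501.49002075, 321.293396  ]), (48.92193603515625, 91.10725402832031), np.float64(1.2489047063689265)) [[501.22685478 323.37575353  35.        ]]
```

View pics/w2c.png

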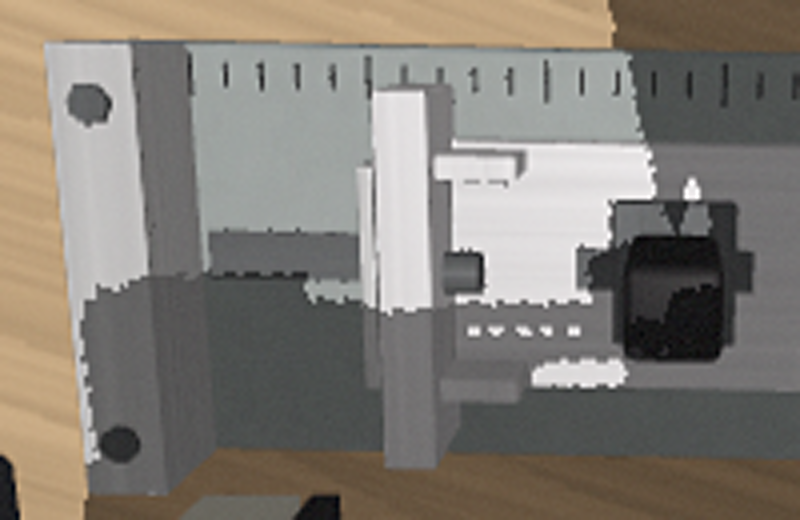

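```bash
python3 - <<'E'
from h import *
d=np.load("w2.npz"); cam=(d["T"],bot.get_calibration("wrist"))
a=.295; X=np.array([np.cos(a),np.sin(a)]);Y=np.array([-X[1],X[0]])
o=np.array([549.1,-7.5])
def J(px,z):
    p=cast(cam,np.array(px,float),z)[:,:2]-o; return np.c_[p@X,p@Y].round(1)
c=lambda l:np.array(l)/4+[150,105]
print("bed corners",J([[468,121],[457,221]],20)); print("bed edge tops",J([[200,117.2],[400,119.8]],20), "low",J(c([[250,448],[780,455]]),20))
print("stop inner",J(c([[132,42],[165,492]]),60),"outer",J(c([[45,43],[90,492]]),60))
print("plate top edge face",J(c([[373,90],[386,465]]),63),"back",J(c([[423,93],[438,465]]),63))
print("handle",J(c([[673,307],[723,357],[623,357]]),92), cast(cam,c([[673,307]]),92))
print(d["T"][:3,3])
E
```

```text
bed corners [[-59.1 164. ]
 [ 59.1 166. ]]
bed edge tops [[ -58.4 -136.2]
 [ -59.2   87.7]] low [[  58.8 -130.1]
 [  58.4   30.1]]
stop inner [[ -60.8 -138.8]
 [  58.4 -140.5]] outer [[ -60.2 -160.5]
 [  58.7 -160.9]]
plate top edge face [[-50.2 -78.4]
 [ 48.6 -79.2]] back [[-49.6 -66. ]
 [ 48.4 -65.2]]
handle [[ -2.2  -2.6]
 [  9.8   9.6]
 [ 10.2 -14.4]] [[547.70629554 -10.64267436  92.        ]]
[484.41832514 -28.55301975 398.10838249]
```

```bash
cat >> h.py <<'E'
JA=.295; JX=np.array([np.cos(JA),np.sin(JA)]);JY=np.array([-JX[1],JX[0]]);JO=np.array([548.9,-7.6])
def jw(x,y,z): return [*(JO+x*JX+y*JY),z]
def wj(p): d=np.asarray(p)[:2]-JO; return np.array([d@JX,d@JY])
def fy(s=None): return float((s or bot.read_state())["contact_force"][:2]@JY)
E
python3 - <<'E'
from h import *
bot.move_ptp(jw(-.5,-2.5,140),down(JA+np.pi/2)); bot.move_gripper(46)
bot.line_to(jw(-.5,-2.5,57),120); s=bot.read_state(); print(s["contact_force"].round(1),fy(s))
bot.move_gripper(10,20); s=bot.read_state(); print(s["width"],s["finger_force"],fy(s),wj(s["tcp_pos"]))
for y in(15,40,65,92):
    bot.line_to(jw(-.5,y,57),90); s=bot.read_state(); print(wj(s["tcp_pos"]).round(1),s["contact_force"].round(1),round(fy(s),1),s["width"].round(1))
bot.pause(.2); print(fy())
bot.move_gripper(46); bot.line_to(jw(-.5,92,150),150)
print(bot.read_state()["t"])
im,cam=snap("wrist");cv2.imwrite("pics/w3.png",im); np.savez("w3.npz",im=im,T=cam[0])
im,cam=snap("top");cv2.imwrite("pics/top3.png",cv2.resize(im[130:330,140:460],None,fx=2.5,fy=2.5))
E
```

```text
[0.5 0.  0.8] -0.10397303300412106
23.922931373012155 19.99529778957367 -0.10376301646037994 [-0.22470899 -2.52492065]Traceback (most recent call last):
  File "<stdin>", line 6, in <module>
AttributeError: 'float' object has no attribute 'round'
```

```bash
python3 - <<'E'
from h import *
s=bot.read_state(); print(wj(s["tcp_pos"]).round(1),s["width"])
for y in(40,65,92):
    bot.line_to(jw(-.5,y,57),90); s=bot.read_state(); print(wj(s["tcp_pos"]).round(1),s["contact_force"].round(1),round(fy(s),1),round(s["width"],1))
bot.pause(.2); print(fy())
bot.move_gripper(46); bot.line_to(jw(-.5,92,150),150)
print(bot.read_state()["t"])
im,cam=snap("wrist");cv2.imwrite("pics/w3.png",im); np.savez("w3.npz",im=im,T=cam[0])
E
```

```text
[-0.2 15.4] 23.75441898977335
[-0.1 40.3] [-1.1  0.5  7.1] 0.8 23.9
[ 0.  65.3] [-0.4  0.4  7.2] 0.5 23.8
[ 0.1 92.3] [0.1 0.1 7.1] 0.1 24.0
0.5716427163335258
9.45
```

View pics/w3.png

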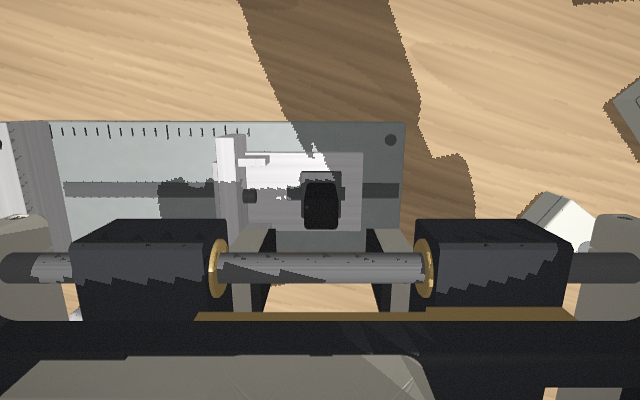

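The fence now stands well back, with its plate at cols 215–245. Handle at jig y ≈ 92 puts the face about 153 mm from the stop, and the bed in front of it is clear. Next I'll pick and place the case.

```bash
python3 - <<'E'
from h import *
def yawfor(p,a):
    q0=bot.read_state()["joint_pos"]
    c=[(np.abs(q-q0).max(),y) for y in(a,a+np.pi) if (q:=bot.solve_ik(p,down(y))) is not None]; return min(c)[1]
C=[501.3,322.3]; a=1.249-np.pi/2
y=yawfor([*C,110],a); bot.move_ptp([*C,110],down(y)); bot.move_gripper(74)
bot.line_to([*C,8],120); s=bot.read_state(); print(s["contact_force"].round(1))
bot.move_gripper(30,25); s=bot.read_state(); print(s["width"],s["finger_force"],s["tcp_pos"].round(1),s["t"])
bot.line_to([*C,150],150); print(bot.read_state()["width"])
im,_=snap("wrist"); cv2.imwrite("pics/w4.png",im)
p=jw(0,-87,150); y=yawfor(p,JA); bot.move_ptp(p,down(y)); bot.pause(.2)
s=bot.read_state(); print(y,s["tcp_pos"].round(1),wj(s["tcp_pos"]).round(1),s["width"],s["contact_force"].round(1),s["joint_pos"].round(2),s["t"])
im,_=snap("wrist"); cv2.imwrite("pics/w5.png",im)
im,_=snap("side"); cv2.imwrite("pics/s5.png",cv2.resize(im[100:300,230:450],None,fx=2.5,fy=2.5))
E
```

```text
[-0.4  1.7 -0.1]
50.29201941183513 25.0003981590271 [501.4 322.4   8.4] 12.6917
49.63815533825231
3.436592653589793 [574.4 -90.  150. ] [  0.4 -86.3] 49.8649016982113 [ 0.5  1.4 -2.2] [ 0.18  0.27 -0.3  -0.   -1.    0.12] 15.5917
```

View pics/w5.png

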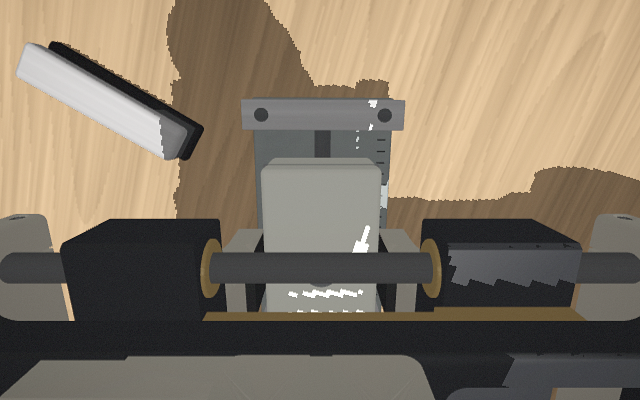

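Picture w5: the case is held square between the fingers (cols 262–381, leading edge at about row 160), in line with the bed and clear of the stop (rows 100–130). I'll check the leading edge against the stop and lower it.

```bash
python3 - <<'E'
from h import *
s=bot.read_state(); T=np.eye(4);T[:3,:3]=R.from_quat(s["eef_rot"]).as_matrix();T[:3,3]=s["tcp_pos"]
cal=bot.get_calibration("wrist"); cam=(T@cal["T_tool_cam"],cal)
e=[[wj(p) for p in cast(cam,[[265,165],[378,165]],177)],[wj(p) for p in cast(cam,[[268,158],[376,158]],142)],[wj(p) for p in cast(cam,[[241,130],[405,130]],60)]]
print(np.round(e,1).tolist())
assert -138<e[0][0][1]<-125
bot.line_to(jw(0,-87,60),120); print(bot.read_state()["contact_force"].round(1))
z=60
for z in (40,32,30,29,28.5,28,27.5,27):
    bot.line_to(jw(0,-87,z),40); s=bot.read_state(); print(z,s["contact_force"].round(1),s["tcp_pos"][2].round(1))
    if s["contact_force"][2]>4: break
bot.move_gripper(74); s=bot.read_state(); print(s["contact_force"].round(1))
bot.line_to(jw(0,-87,150),150); print(bot.read_state()["t"])
im,c=snap("wrist"); cv2.imwrite("pics/w6.png",im); np.savez("w6.npz",im=im,T=c[0])
E
```

```text
[[[22.5, -132.7], [-23.0, -132.7]], [[26.9, -130.6], [-27.9, -130.7]], [[59.3, -140.0], [-62.3, -140.1]]]
[ 0.8 -0.3 -1.9]
40 [ 0.4 -0.3 -2. ] 39.9
32 [-0.1 -0.4 -2.8] 31.6
30 [-0.6 -0.5 -2.7] 29.9
29 [-0.3  0.4 -2.5] 29.0
28.5 [ 0.8 -0.6 -3.2] 28.5
28 [-2.7  1.3  3.6] 28.4
27.5 [-3.   1.8  8.8] 28.4
[0.8 0.3 0.4]
20.4583
```

View pics/w6.png

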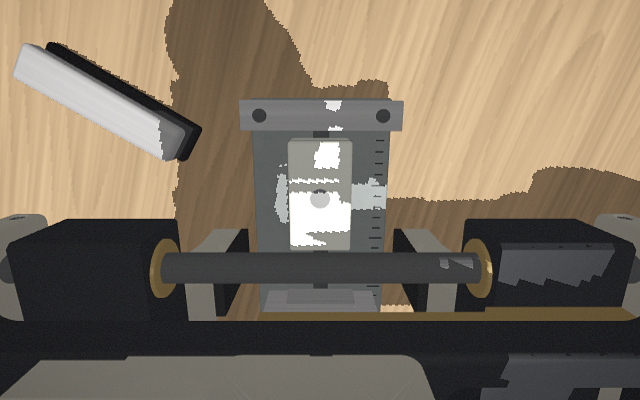

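Picture w6: the case lies flat and square on the bed at cols 289–352, rows 140–250. Its centre is at col 320 and the bed's is at 321, and there is a small gap to the stop. Next I'll close the fence by feel.

```bash
python3 - <<'E'
from h import *
bot.move_ptp(jw(.2,92,140),down(JA+np.pi/2)); bot.move_gripper(44)
bot.line_to(jw(.2,92,58),120); bot.move_gripper(10,20); bot.pause(.1); s=bot.read_state(); print("grip",s["contact_force"].round(1),round(s["width"],1),round(s["t"],1))
f0=fy(s)
for y in(70,45): bot.line_to(jw(.2,y,58),70); print(y,round(fy()-f0,1))
y=45; log=[]
while y>36.5:
    y-=1; bot.line_to(jw(.2,y,58),10); s=bot.read_state(); log.append((round(y,2),round(fy(s)-f0,1),round(float(wj(s["tcp_pos"])[1]),2)))
    if log[-1][1]>11: break
print(log,s["t"]); b=np.median([l[1] for l in log]); print("base",b); log=[]
while y>20:
    f=fy()-f0
    if f>b+5 or s["t"]>55: break
    y-=.3; bot.line_to(jw(.2,y,58),5); s=bot.read_state(); log.append((round(y,2),round(fy(s)-f0,1),round(float(wj(s["tcp_pos"])[1]),2)))
print(log,s["t"],s["contact_force"].round(1))
E
```

```text
grip [-2.5  0.2  5.8] 23.7 24.3
70 -1.1
45 -1.0
[(44, -0.2, 44.05), (43, 1.9, 43.32), (42, 3.0, 42.42), (41, 2.5, 41.46), (40, 3.3, 40.46), (39, 3.2, 39.47), (38, 3.6, 38.49), (37, 3.2, 37.46), (36, 3.3, 36.47)] 27.5417
base 3.2
[(35.7, 3.6, 36.22), (35.4, 3.2, 35.92), (35.1, 4.3, 35.64), (34.8, 4.0, 35.34), (34.5, 4.0, 35.04), (34.2, 3.3, 34.76), (33.9, 3.7, 34.43), (33.6, 3.8, 34.15), (33.3, 3.4, 33.86), (33.0, 4.1, 33.55), (32.7, 3.3, 33.29), (32.4, 5.3, 33.08), (32.1, 5.4, 32.81), (31.8, 5.8, 32.52), (31.5, 5.0, 32.24), (31.2, 4.5, 31.92), (30.9, 4.7, 31.63), (30.6, 5.5, 31.35), (30.3, 5.9, 31.04), (30.0, 4.8, 30.75), (29.7, 4.4, 30.45), (29.4, 4.9, 30.15), (29.1, 4.8, 29.85), (28.8, 5.5, 29.55), (28.5, 4.1, 29.25), (28.2, 5.6, 28.95), (27.9, 4.7, 28.65), (27.6, 4.9, 28.35), (27.3, 5.4, 28.04), (27.0, 4.7, 27.73), (26.7, 5.1, 27.43), (26.4, 5.6, 27.16), (26.1, 5.0, 26.86), (25.8, 5.1, 26.53), (25.5, 4.7, 26.25), (25.2, 5.2, 25.94), (24.9, 4.7, 25.65), (24.6, 5.0, 25.35), (24.3, 4.4, 25.06), (24.0, 7.1, 24.99), (23.7, 10.3, 24.98)] 37.7917 [-6.6  9.7  9.2]
```

```bash
python3 - <<'E'
from h import *
f0=.92; y=23.7
for i in range(6):
    f=np.mean([fy() for _ in range(3)])-f0
    if f>12.8: break
    y-=.15; bot.line_to(jw(.2,y,58),5); s=bot.read_state(); print(round(y,2),round(fy(s)-f0,1),wj(s["tcp_pos"]).round(2))
bot.pause(.3); s=bot.read_state(); print("hold",round(fy(s)-f0,1),s["contact_force"].round(1),s["t"])
E
```

```text
23.55 9.0 [ 0.27 24.94]
23.4 11.4 [ 0.26 24.94]
23.25 11.5 [ 0.29 24.93]
23.1 12.3 [ 0.3  24.92]
22.95 13.8 [ 0.27 24.87]
hold 13.4 [-7.5 12.7  9.7] 39.3417
```

```bash
python3 - <<'E'
from h import *
bot.move_gripper(40); s=bot.read_state(); print(s["contact_force"].round(1),wj(s["tcp_pos"]).round(2),s["width"])
p=wj(s["tcp_pos"]); bot.line_to(jw(*p,170),120); bot.line_to(jw(60,p[1],210),150)
bot.pause(.2); s=bot.read_state(); print(s["contact_force"].round(1),s["t"])
im,c=snap("wrist"); cv2.imwrite("pics/w7.png",im); np.savez("w7.npz",im=im,T=c[0])
im,c=snap("top"); cv2.imwrite("pics/top7.png",cv2.resize(im[130:330,140:460],None,fx=2.5,fy=2.5))
E
```

```text
[ 0.8  0.1 -0.3] [ 0.09 22.76] 40.03410326194094
[ 0.4 -0.2 -0.6] 41.8083
```

View pics/w7.png

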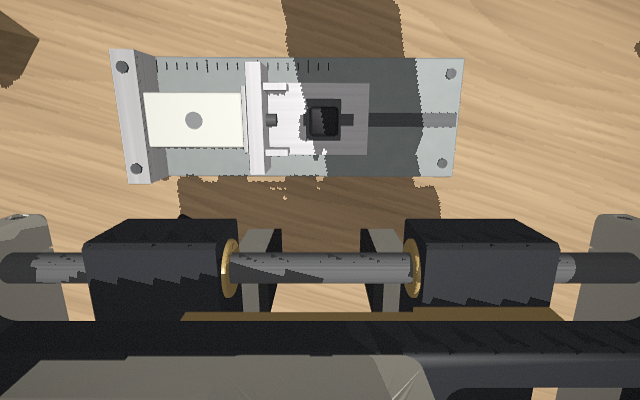

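Picture w7: the case (cols 143–245, rows 92–148) is trapped between the stop and the pad, and the handle is at (323,122). I'll check that the play is still taken up, then hand in.

```bash
python3 - <<'E'
from h import *
d=np.load("w7.npz"); cam=(d["T"],bot.get_calibration("wrist"))
h=wj(cast(cam,[323.5,122],92)[0]); f=wj(cast(cam,[247,118],63)[0]); print(h,f,h[1]-f[1])
if h[1]-f[1]<73: print(bot.close_job())
E
```

```text
[ 0.42263012 25.28507037] [ -2.13841339 -43.52633112] 68.81140148801464
the job is handed in; nothing more can be done
None
```

The job is handed in: the white case is trapped against the stop with the fence bearing on it. I estimate the press at about 10 N when I let go; I couldn't measure it after that. The handle measured 68.8 mm behind the fence's face, so the play is taken up, and the robot was clear of everything at about 42 s.

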